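Serve the paprika crispbread on the paddle

ROBOT

A 6-joint arm with a two-finger parallel gripper is mounted at the origin on the work surface. World frame = base frame: x ahead of the robot, y to its left, z up, the work surface at z = 0. Lengths are in m, angles in rad, forces in N, time in s.
With the tool pointing down it reaches from about 0.225 to 0.725 m from the base axis. Payload 3.1 kg.
Tool frame: the origin (TCP) lies midway between the tips of the shut fingers; the grasp point (between the pads) lies 19 mm behind it; z points along the fingers, y is the line along which they close (so a half turn about z gives the same grasp; the last joint's range is limited). The gripper opens to 85 mm and grips with 20 to 120 N. Pads are 22 mm wide; open, the fingers measure 114 mm over their backs; the gripper's body (76 mm by 85 mm) begins 54 mm behind the grasp point. The pads swing forward as they close: fully open they stand 13 mm farther back than shut.
Start: joints at [0.996, 0.048, 0.099, 1.622, 0, 1.443], TCP at [0.227, 0.473, 0.231] pointing down, gripper open.
Joint ranges: [-2.91, 2.91], [-0.99, 1.94], [-1.21, 1.42], [-2.12, 2.29], [-1.49, 1.47], [-3.14, 3.14]. Speed limits (rad/s): [2.79, 2.79, 3.14, 3.14, 3.14, 3.14].

INTERFACE

Orientations are given as [roll, pitch, yaw] about the fixed x, y, z axes, in that order (R = Rz(yaw) Ry(pitch) Rx(roll)).
In Python, from station import manip gives the robot as it stands. The module is installed in compiled form; this text tells all that it offers.
- The arm moves only by the tool jog_arm, never from a script. Its argument "plan" is a list that holds one entry, the list of rows, each a list of 6 numbers: the shift along the tool's x, y, z in m, then the turn, a rotation vector about the tool's x, y, z in degrees. A call has 1 to 20 rows; each row is the pose to reach, as a shift and turn from the pose commanded when the call began, along the tool's axes at that moment; what a row does not reach only later rows make up. A row lasts 1/8 s, in which the tool goes at most 62.5 mm and 10.7 degrees, less where a joint would pass 70% of its speed; a pose out of reach is approached as far as the arm can. A call with a gripper value outside its range is refused whole. "gripper" is the closure in counts, from 0 (fully open) to 255 (shut), set as the call begins (left out, the last holds). The fingers move at their own pace and stop on an object; "force" is the grip in N (left out, the last holds). Time passes only in rows, so rows that repeat a pose let the fingers close. It gives the time, the measured TCP pose, the force, the opening and the grip force at its end, in the units of the state.
- manip.observe(): the state, without advancing time (a new reading comes with each control period).
- manip.snapshot(name): name is "scene" or "top" or "wrist"; returns a dict with "color" (384x512x3 uint8, blue, green, red), "range_z" (384x512 float32, m along the optical axis (not along the pixel's ray), 0 where there is no reading), "mtx" (3x3 intrinsics, pixels), "R" (3x3) and "t" (3): a world point X has camera coordinates R X + t; the wrist camera has in their place "tool_from_camera" (4x4, takes a point from camera to tool coordinates, whose origin is the TCP and whose axes are the flange's). Camera axes: x right, y down, z forward; pixel columns grow to the right and rows downward; lengths in m; the calibration is good to about 2 mm. The wrist camera is an equidistant fisheye: a pixel r from the principal point sees the ray r / f radians off the axis. A picture is of the moment at which its call begins: read the wrist's pose just before it.
- manip.sign_off(): hands the job in; it is judged then, once.
The state is a dict: "clock": time; "qpos": joint angles; "qvel": joint speeds; "joint_efforts": joint torques, N m; "ee_pos": TCP position; "orientation": TCP orientation; "force": force on the tool from outside, world axes, zero at the start; "wrist_torque": the same for the moment, N m; "opening": opening from 0.0 (shut) to 1.0 (fully open); "gripper_force": force on a finger pad.
Only numpy, scipy, OpenCV 4.12 (cv2) and the standard library are available. Lean on these libraries where they do the work, as an engineer would, in place of code of your own. Each camera call takes 0.05 s, during which the arm holds its last target. There are 200 camera calls.

TASK

At the spice aisle's tasting counter, take the serving paddle by its handle, slide its blade under the red paprika crispbread and lift it off its wooden stand, then set the paddle down flat on the dark slate with the crispbread still lying on the blade, and let go. Do not touch the red crispbread with the fingers, and leave the green crispbread where it is.

Things in the scene. Friction and masses are not known exactly. Their poses are not given: they have to be found in the camera images.
- red_bread: Crispbread disc, red top, 110 mm across, 8 mm thick, 60 g; origin under its centre, z up. Lies loose across a fixed wooden stand: two bars with tops 36 mm above the table, 80 mm clear between them, 32 mm free height above the stand's floor board. At the start the bars run along the bread's own x (yaw up to 0.2 rad); the tunnel is open at both ends, entered from the robot's side moving along +x.
- green_bread: The other crispbread, same size, green top, on an identical stand; to be left alone. Origin under its centre. Both stands are 120 mm long along the bars, 104 mm wide (bars 12 mm wide), floor board 4 mm thick, fixed to the table and centred under their bread within 5 mm.
- paddle: Small spatula, 240 g, on the slate, handle to the robot. Blade 110 x 56 x 3 mm; origin on its underside, 50 mm behind the front edge; x to the front, z up. Neck at x -60 to -72 mm rises to a straight handle, x -68 to -180 mm, 18 wide, 24 high, centre line 45 mm above the underside; foot at x -172 mm keeps it level. Balances near x -100 mm: grip there. Bread centred on the origin just clears the neck.
- slate: Dark slate board fixed to the table, 280 mm along its x, 160 mm along its y, 10 mm thick; origin at the centre of its underside, the top 10 mm above it. Yawed up to 0.2 rad. The whole paddle fits on it when laid along the slate's x with the paddle's origin about 45 mm ahead (+x) of the slate's centre.
There are look-alikes about, which are no part of the job. What is meant by the paddle is not pink or purple, and is the larger of those in its own colour.

How it is judged:
On the way:
1. the red crispbread is lifted at least 15 mm off its stand, lying on the paddle (height (world z) of red_bread above 0.051 m and contact force between paddle and red_bread above 0.1 N and angle between red_bread's own z axis and vertical below 0.35 rad), for 0.2 s.
At the end, for the whole second after the job is handed in: Paddle released, still, level within 7 degrees on the slate, its origin within 130 mm (along) and 75 mm (across) of the slate's centre; red crispbread flat on the blade, within 40 mm along and 28 mm across of the paddle's origin; green crispbread within 20 mm of its start (x of red_bread in the frame of paddle between -0.04 and 0.04 m and y of red_bread in the frame of paddle between -0.028 and 0.028 m and z of red_bread in the frame of paddle between -0.002 and 0.012 m and angle between red_bread's own z axis and vertical below 0.15 rad and angle between paddle's own z axis and vertical below 0.12 rad and contact force between paddle and slate above 0.5 N and x of paddle in the frame of slate between -0.13 and 0.13 m and y of paddle in the frame of slate between -0.075 and 0.075 m and z of paddle in the frame of slate below 0.02 m and linear speed of each of paddle, red_bread below 0.02 m/s and distance of green_bread from where it was at the start of the episode below 0.02 m); the robot touches nothing.
It fails at once if the fingers press on the red crispbread (contact force between the fingers and red_bread above 0.3 N).
It fails at once if the green crispbread is shifted by more than 20 mm (distance of green_bread from where it was at the start of the episode above 0.02 m).
It also fails if it takes over 64 s, if anything falls off the work surface, if the arm or the gripper's body presses on something with over 40 N, if the wrist force passes 120 N, or if a joint passes its speed limit or range.

## Working session

There is one attempt and no reset: what is moved stays moved. The work goes in short steps, Python scripts to look and compute and a tool call to move; the robot and the scene stay as the last step left them, time stands still between calls to the robot, and variables do not carry over. Pictures are saved under pics/ and viewed, at most 10 in all, crops included, and the job is handed in when it is done.

Besides the shell and the picture viewer there is one more tool, called after "Request:" as a command line: name --argument value ..., lists and objects as JSON in quotes. jog_arm: Moves the arm, as the interface text tells. Its arguments: {"type":"object","properties":{"plan":{"type":"array","items":{"type":"array","items":{"type":"array","items":{"type":"number"}}}},"gripper":{"type":"number"},"force":{"type":"number"}},"required":["plan"]}

```bash
mkdir -p pics
python3 - <<'E'
from station import manip
import cv2,numpy as np
s=manip.observe();print(s)
a=manip.snapshot("scene");b=manip.snapshot("top")
for n,c in(("scene",a),("top",b)):
    cv2.imwrite(f"pics/{n}0.png",c["color"]);np.savez(f"pics/{n}0.npz",**c);print(n,c["mtx"],c["R"],c["t"])
E
```

```text
{'clock': 0.0, 'qpos': array([9.96198635e-01, 4.87597302e-02, 9.75859004e-02, 1.62202327e+00,
       1.49647114e-05, 1.44300677e+00]), 'qvel': array([ 0.00059132, -0.00220122,  0.00091444, -0.00031642, -0.000433  ,
        0.00104903]), 'joint_efforts': array([-4.44967109e-04, -3.38779914e+01,  3.20017290e+01,  2.00258265e-02,
       -1.18014796e-04, -6.53445980e-06]), 'ee_pos': array([0.22650739, 0.47293262, 0.23010653]), 'orientation': array([-3.13921336e+00, -3.20801814e-04,  2.69478412e+00]), 'force': array([-0.67582103,  0.2655082 ,  0.60854489]), 'wrist_torque': array([ 0.05638642, -0.01609803,  0.00846668]), 'gripper_force': 0.0, 'opening': 1.0020944411294872}
scene [[361.99208103   0.         258.5961688 ]
 [  0.         361.99208103 190.45665879]
 [  0.           0.           1.        ]] [[ 0.83046555  0.5568914   0.01410419]
 [ 0.40927227 -0.59276072 -0.69363602]
 [-0.37791953  0.58181328 -0.72018757]] [-0.46861779 -0.09121273  1.26448758]
top [[439.08271618   0.         257.20753536]
 [  0.         439.08271618 186.05623779]
 [  0.           0.           1.        ]] [[ 2.28099802e-02 -9.99739510e-01  7.85749906e-04]
 [-9.86773109e-01 -2.26403002e-02 -1.60518686e-01]
 [ 1.60494662e-01  2.88607118e-03 -9.87032489e-01]] [0.12001825 0.50419914 1.04112032]
```

View pics/top0.png

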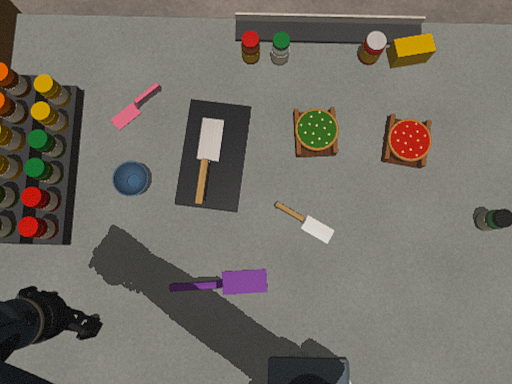

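View pics/scene0.png

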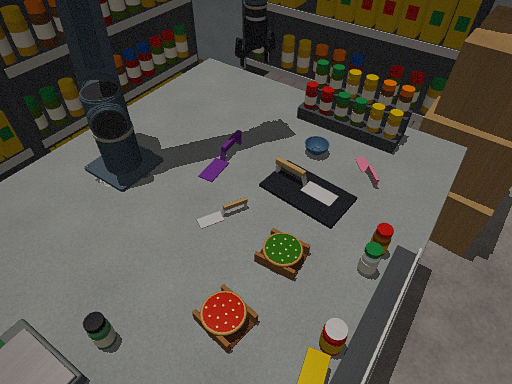

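Top view, candidates for the paddle: the white-bladed one on the slate (210,140) with its handle at (202,180), a small white one on the table (318,230), a purple one (245,282) and a pink one (135,105). Going by the description, I choose the larger white one on the slate. The red bread is at (410,140) and the green at (317,130).

```bash
cat > h.py <<'E'
import numpy as np,cv2
def cast(c,uv,z):
    uv=np.atleast_2d(np.asarray(uv,float))
    d=np.c_[uv,np.ones(len(uv))]@np.linalg.inv(c["mtx"]).T@c["R"]
    o=-c["R"].T@c["t"]
    return o+d*((z-o[2])/d[:,2])[:,None]
def big(m,roi=None):
    m=m.astype(np.uint8)
    if roi: k=np.zeros_like(m);x0,y0,x1,y1=roi;k[y0:y1,x0:x1]=1;m=m*k
    cs=cv2.findContours(m,cv2.RETR_EXTERNAL,cv2.CHAIN_APPROX_NONE)[0]
    return max(cs,key=cv2.contourArea)[:,0]
def rect(c,cnt,z):
    p=cast(c,cnt,z)[:,:2]; r=cv2.minAreaRect((p*1000).astype(np.float32))
    b=cv2.boxPoints(r); e=[b[1]-b[0],b[2]-b[1]]; l=[np.hypot(*x) for x in e]
    ang=[(np.arctan2(x[1],x[0])+np.pi/2)%np.pi-np.pi/2 for x in e]
    return np.round(r[0],1),np.round(l,1),np.round(ang,3)
E
python3 - <<'E'
from h import *
c=dict(np.load("pics/top0.npz"));im=c["color"].astype(int);B,G,R=im[...,0],im[...,1],im[...,2]
hsv=cv2.cvtColor(c["color"],cv2.COLOR_BGR2HSV).astype(int);H,S,V=[hsv[...,i] for i in range(3)]
for p in((410,140),(386,160),(427,120),(202,180),(210,135),(185,200),(318,230),(300,100)):print(p,hsv[p[1],p[0]])
roi=(170,90,260,220)
white=(V>150)&(S<60)
print("blade",rect(c,big(white,roi),.013))
wood=(S>90)&(H>5)&(H<25)&(V>60)
h=big(wood,roi);print("handle",rect(c,h,.067))
print("slate",rect(c,big(V<75,(170,90,260,220)),.01))
print("small",rect(c,big(white,(265,195,345,250)),.003))
for n,roi,hh in(("red",(375,105,445,175),(0,12)),("green",(285,95,345,165),(40,80))):
    st=(S>90)
    print(n,"stand",rect(c,big(st,roi),.036))
    m=(S>90)&(V>90)if n=="x" else ((S>150)&((H<8)|(H>172))&(V>120) if n=="red" else (S>90)&(H>40)&(H<80))
    k=big(m,roi);print(" disc",rect(c,k,.044))
    e=cv2.minEnclosingCircle((cast(c,k,.044)[:,:2]*1000).astype(np.float32));print(e)
t=cv2.resize(c["color"][90:220,170:260],None,fx=4,fy=4,interpolation=2)
u=cv2.resize(c["color"][90:180,370:450],None,fx=5,fy=5,interpolation=2)
o=np.zeros((520,770,3),np.uint8);o[:t.shape[0],:360]=t;o[:450,365:765]=u;cv2.imwrite("pics/crop.png",o)
E
```

```text
(410, 140) [  2 229 177]
(386, 160) [ 12 151  76]
(427, 120) [ 12 128 120]
(202, 180) [ 17 136 174]
(210, 135) [ 13  25 195]
(185, 200) [ 0  4 59]
(318, 230) [ 19  13 210]
(300, 100) [ 30  15 132]
blade (array([625.7, 255.2]), array([108.7,  55.1], dtype=float32), array([-0.094,  1.477], dtype=float32))
handle (array([505.8, 266.5]), array([111.7,  18.9], dtype=float32), array([-0.095,  1.475], dtype=float32))
slate (array([586.8, 246.1]), array([278.6, 159.9], dtype=float32), array([-0.102,  1.469], dtype=float32))
small (array([401.9, -21.6]), array([41.1, 78.6], dtype=float32), array([-0.502,  1.069], dtype=float32))
red stand (array([ 626.6, -243.9]), array([126.7, 119. ], dtype=float32), array([-0.155,  1.415], dtype=float32))
 disc (array([ 628.4, -247.1]), array([94.2, 94.7], dtype=float32), array([-0.802,  0.769], dtype=float32))
((627.988525390625, -246.9397430419922), 48.31772994995117)
green stand (array([645. , -14.1]), array([112.2, 124.9], dtype=float32), array([-1.494,  0.077], dtype=float32))
 disc (array([650.8, -13.9]), array([93.2, 90.9], dtype=float32), array([-1.548,  0.023], dtype=float32))
((650.1371459960938, -13.344409942626953), 47.93012237548828)
```

View pics/crop.png

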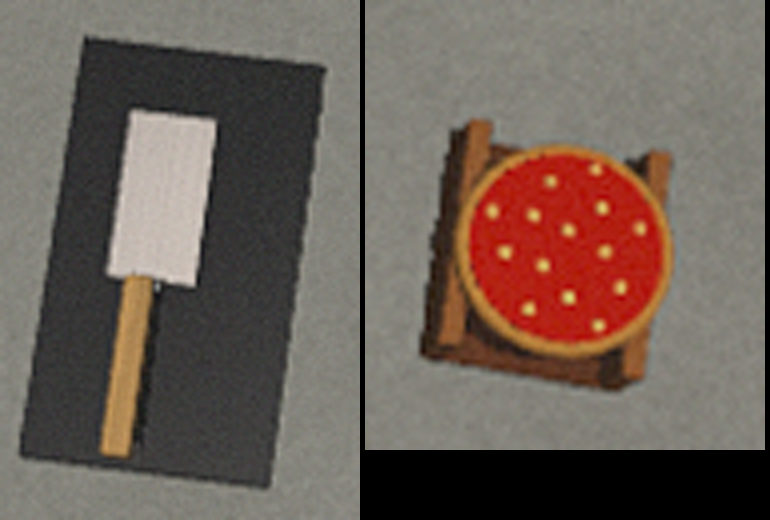

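The crop shows the paddle lying on the slate (white blade, wooden handle toward the robot) and the red bread on its stand. The bars show at both ends, left bar ends near (482,122) and (452,343), right near (658,152) and (635,370). The choice is confirmed.

```bash
cat >> h.py <<'E'
from scipy.spatial.transform import Rotation as Ro
def rel(s,xyz,yaw,pitch=0):
    R0=Ro.from_euler("xyz",s["orientation"]); R1=Ro.from_euler("xyz",[np.pi,pitch,yaw])
    return np.round(R0.inv().apply(np.array(xyz)-s["ee_pos"]),4),np.round((R0.inv()*R1).as_rotvec(degrees=True),2)
E
python3 - <<'E'
from h import *
from station import manip
c=dict(np.load("pics/top0.npz"))
q=np.array([[482,122],[452,343],[658,152],[635,370]],float);q=(q-[365,0])/5+[370,90]
P=cast(c,q,.036)[:,:2];print(P.round(4));
for a,b in((0,1),(2,3)):
    d=P[a]-P[b];print(np.arctan2(d[1],d[0]))
hsv=cv2.cvtColor(c["color"],cv2.COLOR_BGR2HSV).astype(int);H,S,V=[hsv[...,i] for i in range(3)]
# disc incl. rim: bright saturated pixels vs darker wood
k=big((S>120)&(V>130),(375,105,445,175));print(rect(c,k,.040),cv2.fitEllipse((cast(c,k,.042)[:,:2]*1000).astype(np.float32)))
s=manip.observe();print(rel(s,[.531,.264,.15],3.047),rel(s,[.531,.264,.037],3.047))
E
```

```text
[[ 0.6946 -0.2105]
 [ 0.5791 -0.1924]
 [ 0.6808 -0.2993]
 [ 0.5674 -0.2834]]
-0.15552938681674605
-0.14003988039585175
(array([ 629.5, -247.5]), array([114.4, 108.6], dtype=float32), array([-0.17 ,  1.401], dtype=float32)) ((628.5538330078125, -245.14376831054688), (117.26006317138672, 124.6014175415039), 81.62640380859375)
(array([-0.3649, -0.0567,  0.0802]), array([ -0.12,  -0.04, -20.18])) (array([-0.3649, -0.0565,  0.1932]), array([ -0.12,  -0.04, -20.18]))
```

Request:
jog_arm --plan '[[[-0.06,-0.01,0.013,0,0,-4],[-0.12,-0.02,0.026,0,0,-10],[-0.18,-0.03,0.04,0,0,-16],[-0.24,-0.04,0.053,0,0,-20.2],[-0.3,-0.048,0.066,-0.1,0,-20.2],[-0.345,-0.054,0.078,-0.1,0,-20.2],[-0.365,-0.0567,0.08,-0.1,0,-20.2],[-0.365,-0.0567,0.13,-0.1,0,-20.2],[-0.365,-0.0567,0.17,-0.1,0,-20.2],[-0.365,-0.0567,0.193,-0.1,0,-20.2],[-0.365,-0.0567,0.193,-0.1,0,-20.2],[-0.365,-0.0567,0.193,-0.1,0,-20.2]]]' --gripper 0

```text
clock: 1.6
ee_pos: [0.532, 0.2654, 0.0398]
orientation: [3.139, 0.002, 3.048]
force: [0.4, 0.6, 1.1]
opening: 1.004
gripper_force: 0.0
```

Request:
jog_arm --plan '[[[0,0.001,0.003,0,0,0],[0,0.001,0.003,0,0,0],[0,0.001,0.003,0,0,0],[0,0.001,0.003,0,0,0],[0,0.001,0.003,0,0,0],[0,0.001,0.003,0,0,0],[0,0.001,0.003,0,0,0],[0,0.001,0.003,0,0,0],[0,0.001,0.003,0,0,0],[0,0.001,0.003,0,0,0]]]' --gripper 255 --force 80

```text
clock: 2.85
ee_pos: [0.5318, 0.2653, 0.0356]
orientation: [3.14, 0.001, 3.047]
force: [-1.0, -3.7, 5.5]
opening: 0.196
gripper_force: 79.4
```

Run:
```python
from h import *
from station import manip
s=manip.observe();print(s["clock"],s["ee_pos"],s["orientation"],s["force"],s["opening"],s["gripper_force"])
c=manip.snapshot("wrist");np.savez("pics/w0.npz",**c);cv2.imwrite("pics/w0.png",c["color"]);print(c["mtx"],c["tool_from_camera"])
```

```text
2.85 [0.53178756 0.26529916 0.03563047] [3.14046867e+00 7.82159580e-04 3.04714089e+00] [-1.04531035 -3.69454622  5.4938586 ] 0.19580166280403313 79.37197208404541
[[297.31863964   0.         252.09664168]
 [  0.         297.31863964 195.62969705]
 [  0.           0.           1.        ]] [[-8.45547917e-04 -9.64769975e-01 -2.63093481e-01  6.56647730e-02]
 [ 9.99999640e-01 -8.32986857e-04 -1.59285222e-04  4.50521976e-04]
 [-6.54798126e-05 -2.63093521e-01  9.64770333e-01 -1.41695118e-01]
 [ 0.00000000e+00  0.00000000e+00  0.00000000e+00  1.00000000e+00]]
```

View pics/w0.png

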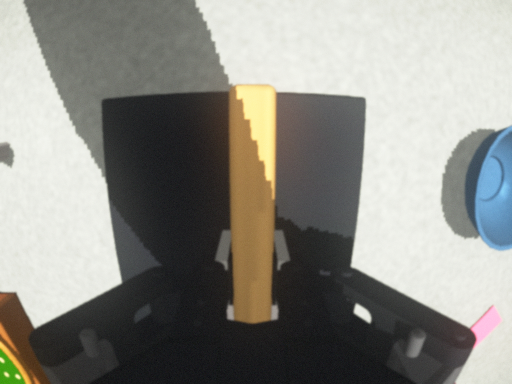

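The wrist view shows the handle (252,200) gripped between the pads (222,250 / 282,250), with the slate behind it. Lifting and moving to in front of the red stand.

Run:
```python
from h import *
from station import manip
s=manip.observe();print(rel(s,[.396,-.2125,.14],2.9936))
```

```text
(array([ 0.0901, -0.4884, -0.105 ]), array([0.07, 0.04, 3.07]))
```

Request:
jog_arm --plan '[[[0,0,-0.015,0,0,0],[0,0,-0.045,0,0,0],[0,0,-0.08,0,0,0],[0.01,-0.015,-0.1,0,0,0],[0.025,-0.05,-0.105,0,0,0],[0.035,-0.095,-0.105,0,0,1],[0.045,-0.14,-0.105,0,0,2],[0.055,-0.19,-0.105,0,0,3],[0.065,-0.24,-0.105,0,0,3.1],[0.075,-0.29,-0.105,0,0,3.1],[0.083,-0.34,-0.105,0,0,3.1],[0.088,-0.39,-0.105,0,0,3.1],[0.09,-0.435,-0.105,0,0,3.1],[0.09,-0.47,-0.105,0,0,3.1],[0.09,-0.4884,-0.105,0,0,3.1],[0.09,-0.4884,-0.105,0,0,3.1],[0.09,-0.4884,-0.105,0,0,3.1]]]'

```text
clock: 5.03
ee_pos: [0.3962, -0.2111, 0.1393]
orientation: [3.138, -0.0, 2.994]
force: [0.9, 0.3, -3.2]
opening: 0.198
gripper_force: 78.4
```

```bash
cat > look.py <<'E'
import sys
from h import *
from station import manip
n=sys.argv[1]
s=manip.observe();print(s["clock"],s["ee_pos"],s["orientation"],s["force"],s["opening"],s["gripper_force"])
o=[]
for k in("top","scene"):
    c=manip.snapshot(k);np.savez(f"pics/{k}{n}.npz",**c);o.append(c["color"])
t,u=o
t=cv2.resize(t[80:280,300:500],(400,400),interpolation=2);u=cv2.resize(u[200:384,120:304],(400,400),interpolation=2)
cv2.imwrite(f"pics/look{n}.png",np.hstack([t,u]))
E
python3 look.py 1
```

```text
5.025 [ 0.39616149 -0.21109628  0.13928446] [ 3.13837024e+00 -1.09154389e-04  2.99436029e+00] [ 0.85854738  0.32006605 -3.23453185] 0.19846342698539668 78.38435411453247
```

View pics/look1.png

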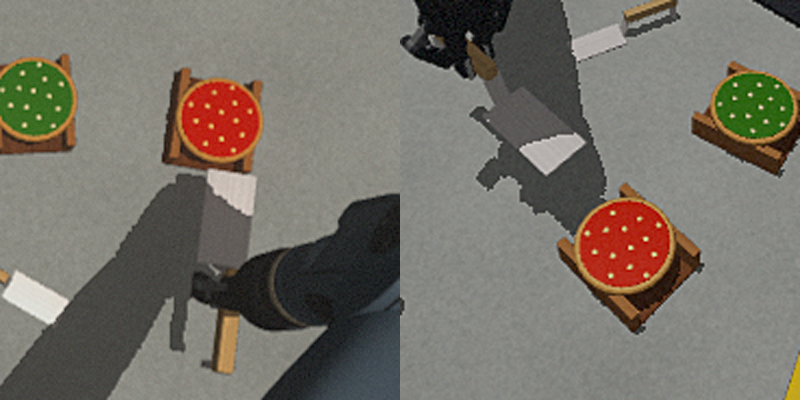

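The top crop shows the blade's front edge from (208,168) to (257,175) and its left edge down to (197,262). The stand is at (215,120), and the scene crop shows the blade level and clear of it. Next I'll measure the blade's pose from the depth image.

Run:
```python
from h import *
c=dict(np.load("pics/top1.npz"));Z=c["range_z"]
v,u=np.mgrid[0:384,0:512]
d=np.stack([u,v,np.ones_like(u)],-1)@np.linalg.inv(c["mtx"]).T*Z[...,None]
W=(d-c["t"])@c["R"]
box=(u>390)&(u<435)&(v>155)&(v<225)&(Z>0)
m=box&(W[...,2]>.10)&(W[...,2]<.13)&(W[...,0]>.435)
p=W[m];print(len(p),p.min(0),p.max(0))
A=np.c_[p[:,:2],np.ones(len(p))];k=np.linalg.lstsq(A,p[:,2],rcond=None)[0];print("slopes",k, "z at mid",np.median(p[:,2]))
print(rect(c,big(m),np.median(p[:,2])))
tab=W[(u>330)&(u<370)&(v>270)&(Z>0)];print("table z",np.median(W[170:180,460:470,2]))
b=W[130:150,400:420];print("bread top",np.median(b[...,2]))
# bar tops
hsv=cv2.cvtColor(c["color"],cv2.COLOR_BGR2HSV)
m2=(u>378)&(u<440)&(v>105)&(v<166)&(W[...,2]>.025)&(W[...,2]<.06)&(Z>0)
k=big(m2);print("stand+bread",rect(c,k,.036))
```

```text
1168 [ 0.43502748 -0.26108108  0.11048806] [ 0.54699119 -0.18951056  0.12254226]
slopes [-0.0016327  -0.00958335  0.11522221] z at mid 0.11656651996583658
(array([ 488.5, -225. ]), array([111.4,  56.9], dtype=float32), array([-0.151,  1.42 ], dtype=float32))
table z -0.0007346191876585089
bread top 0.0440807051981344
stand+bread (array([ 628.8, -247.2]), array([120.8, 113.7], dtype=float32), array([-0.16 ,  1.411], dtype=float32))
```

Request:
jog_arm --plan '[[[0,-0.001,0.03,0,0,0],[0,-0.001,0.065,0,0,0],[0,-0.001,0.09,0,0,0],[0,-0.001,0.0985,0,0,0],[0,-0.001,0.0985,0,0,0],[-0.01,-0.001,0.0985,0,0,0],[-0.02,-0.001,0.0985,0,0,0],[-0.03,-0.001,0.0985,0,0,0],[-0.04,-0.001,0.0985,0,0,0]]]'

```text
clock: 6.25
ee_pos: [0.4366, -0.2194, 0.0413]
orientation: [3.14, 0.001, 2.993]
force: [0.1, -0.6, -2.4]
opening: 0.2
gripper_force: 78.5
```

```bash
python3 look.py 2
```

```text
6.25 [ 0.43656695 -0.21937056  0.04127045] [3.14009864e+00 8.09797413e-04 2.99335300e+00] [ 0.12105134 -0.61192367 -2.38581728] 0.20010245414073916 78.52165102958679
```

View pics/look2.png

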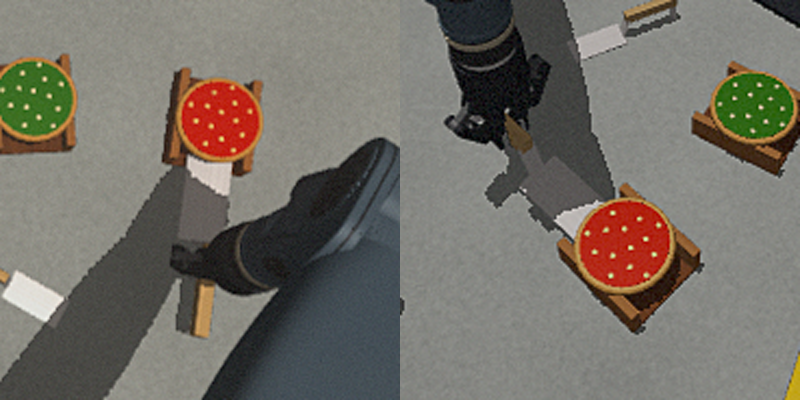

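The blade (208,180 in the top crop) is entering between the bars under the red bread. I'll push in the rest of the way and lift slowly.

Request:
jog_arm --plan '[[[-0.012,0,0,0,0,0],[-0.025,0,0,0,0,0],[-0.038,0,0,0,0,0],[-0.051,0,0,0,0,0],[-0.064,0,0,0,0,0],[-0.077,0,0,0,0,0],[-0.088,0,0,0,0,0],[-0.0945,0,0,0,0,0],[-0.0945,0,0,0,0,0],[-0.0945,0,-0.005,0,0,0],[-0.0945,0,-0.01,0,0,0],[-0.0945,0,-0.014,0,0,0],[-0.0945,0,-0.017,0,0,0],[-0.0945,0,-0.02,0,0,0],[-0.0945,0,-0.023,0,0,0],[-0.0945,0,-0.028,0,0,0],[-0.0945,0,-0.035,0,0,0],[-0.0945,0,-0.042,0,0,0],[-0.0945,0,-0.048,0,0,0],[-0.0945,0,-0.05,0,0,0]]]'

```text
clock: 8.85
ee_pos: [0.5293, -0.2334, 0.0919]
orientation: [3.14, 0.001, 2.993]
force: [0.7, 0.1, -2.4]
opening: 0.197
gripper_force: 78.4
```

```bash
python3 look.py 3
python3 - <<'E'
from h import *
c=dict(np.load("pics/top3.npz"));Z=c["range_z"]
hsv=cv2.cvtColor(c["color"],cv2.COLOR_BGR2HSV).astype(int);H,S,V=[hsv[...,i] for i in range(3)]
k=big((S>150)&((H<8)|(H>172))&(V>80),(375,95,455,185))
m=cv2.drawContours(np.zeros(Z.shape,np.uint8),[k[:,None]],-1,1,-1)>0
v,u=np.nonzero(m);W=((np.c_[u,v,np.ones(len(u))]@np.linalg.inv(c["mtx"]).T)*Z[m][:,None]-c["t"])@c["R"]
z=np.median(W[:,2]);print("top z",z,np.linalg.lstsq(np.c_[W[:,:2],np.ones(len(W))],W[:,2],rcond=None)[0],rect(c,k,z))
E
```

```text
8.85 [ 0.52934178 -0.23338539  0.09186355] [3.14038210e+00 1.44437031e-03 2.99323463e+00] [ 0.66315291  0.06224104 -2.39386544] 0.19724151468245332 78.4475326538086
top z 0.07756827739991373 [-0.88166418  1.02427528  0.88600441] (array([ 631.9, -244.3]), array([96.3, 87.2], dtype=float32), array([-0.914,  0.657], dtype=float32))
```

View pics/look3.png

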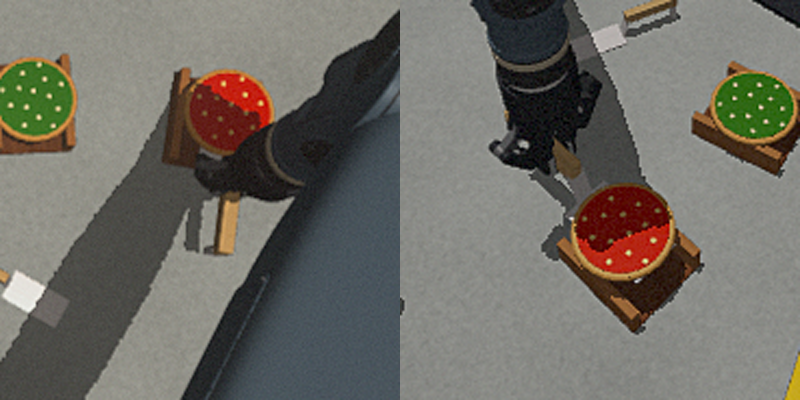

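The red bread sits on the blade, lifted (top crop 228,112; its top is at z 0.078 m, as expected). Now the carry to the slate.

Run:
```python
from h import *
from station import manip
s=manip.observe();a,b=rel(s,[.5318,.2517,.115],3.0425);print(a,b)
# smooth profile preview, 32 rows
for i in range(1,33):
    t=i/32;f=10*t**3-15*t**4+6*t**5;print(i,(a*f).round(4),round(f*b[2],2))
```

```text
[ 0.069  0.48  -0.023] [ 0.08  0.05 -2.82]
1 [ 0.      0.0001 -0.    ] -0.0
2 [ 0.0002  0.0011 -0.0001] -0.01
3 [ 0.0005  0.0034 -0.0002] -0.02
4 [ 0.0011  0.0077 -0.0004] -0.05
5 [ 0.0021  0.0143 -0.0007] -0.08
6 [ 0.0034  0.0234 -0.0011] -0.14
7 [ 0.0051  0.0352 -0.0017] -0.21
8 [ 0.0071  0.0497 -0.0024] -0.29
9 [ 0.0096  0.0668 -0.0032] -0.39
10 [ 0.0124  0.0864 -0.0041] -0.51
11 [ 0.0156  0.1083 -0.0052] -0.64
12 [ 0.019   0.1321 -0.0063] -0.78
13 [ 0.0227  0.1576 -0.0076] -0.93
14 [ 0.0265  0.1843 -0.0088] -1.08
15 [ 0.0305  0.2119 -0.0102] -1.25
16 [ 0.0345  0.24   -0.0115] -1.41
17 [ 0.0385  0.2681 -0.0128] -1.57
18 [ 0.0425  0.2957 -0.0142] -1.74
19 [ 0.0463  0.3224 -0.0154] -1.89
20 [ 0.05    0.3479 -0.0167] -2.04
21 [ 0.0534  0.3717 -0.0178] -2.18
22 [ 0.0566  0.3936 -0.0189] -2.31
23 [ 0.0594  0.4132 -0.0198] -2.43
24 [ 0.0619  0.4303 -0.0206] -2.53
25 [ 0.0639  0.4448 -0.0213] -2.61
26 [ 0.0656  0.4566 -0.0219] -2.68
27 [ 0.0669  0.4657 -0.0223] -2.74
28 [ 0.0679  0.4723 -0.0226] -2.77
29 [ 0.0685  0.4766 -0.0228] -2.8
30 [ 0.0688  0.4789 -0.0229] -2.81
31 [ 0.069   0.4799 -0.023 ] -2.82
32 [ 0.069  0.48  -0.023] -2.82
```

Request:
jog_arm --plan '[[[0,0,-0.004,0,0,0],[0,0,-0.011,0,0,0],[0.001,0.003,-0.018,0,0,0],[0.002,0.008,-0.022,0,0,0],[0.003,0.016,-0.023,0,0,0],[0.004,0.026,-0.023,0,0,0],[0.006,0.038,-0.023,0,0,-0.2],[0.008,0.053,-0.023,0,0,-0.4],[0.01,0.07,-0.023,0,0,-0.6],[0.013,0.089,-0.023,0,0,-0.8],[0.016,0.109,-0.023,0,0,-1.0],[0.019,0.13,-0.023,0,0,-1.2],[0.022,0.151,-0.023,0,0,-1.4],[0.025,0.171,-0.023,0,0,-1.6],[0.028,0.19,-0.023,0,0,-1.7],[0.031,0.207,-0.023,0,0,-1.8],[0.033,0.221,-0.023,0,0,-1.9],[0.035,0.231,-0.023,0,0,-2.0],[0.036,0.237,-0.023,0,0,-2.0],[0.036,0.24,-0.023,0,0,-2.0]]]'

```text
clock: 11.45
ee_pos: [0.5288, 0.0096, 0.1144]
orientation: [3.14, 0.0, 3.028]
force: [0.4, -0.1, -3.1]
opening: 0.196
gripper_force: 78.5
```

Run:
```python
from h import *
from station import manip
s=manip.observe();a,b=rel(s,[.5318,.2517,.115],3.0425);print(s["ee_pos"],s["orientation"],s["force"],a,b)
```

```text
[0.52879313 0.00961917 0.11435336] [3.14013570e+00 2.67758668e-04 3.02807006e+00] [ 0.44835806 -0.08204074 -3.12064165] [ 0.0244  0.2409 -0.0003] [ 0.08  0.02 -0.83]
```

Request:
jog_arm --plan '[[[0.0005,0.003,0,0,0,0],[0.001,0.008,0,0,0,0],[0.0015,0.016,0,0,0,0],[0.0025,0.026,0,0,0,0],[0.004,0.039,0,0,0,-0.1],[0.005,0.054,0,0,0,-0.2],[0.007,0.071,0,0,0,-0.3],[0.009,0.09,0,0,0,-0.4],[0.011,0.11,0,0,0,-0.5],[0.013,0.131,0,0,0,-0.6],[0.015,0.152,0,0,0,-0.7],[0.017,0.172,0,0,0,-0.8],[0.019,0.191,0,0,0,-0.8],[0.021,0.208,0,0,0,-0.8],[0.022,0.222,0,0,0,-0.8],[0.0235,0.232,0,0,0,-0.8],[0.024,0.238,0,0,0,-0.8],[0.0244,0.241,0,0,0,-0.8],[0.0244,0.241,0,0,0,-0.8]]]'

```text
clock: 13.82
ee_pos: [0.5318, 0.2515, 0.1148]
orientation: [3.14, 0.0, 3.042]
force: [0.1, 0.2, -2.8]
opening: 0.197
gripper_force: 78.5
```

```bash
cat > meas.py <<'E'
import sys
from h import *
from station import manip
s=manip.observe();print(s["clock"],s["ee_pos"],s["orientation"],s["force"])
c=manip.snapshot("top");n=sys.argv[1];cv2.imwrite(f"pics/m{n}.png",cv2.resize(c["color"][80:280,130:330],(600,600)))
Z=c["range_z"]
hsv=cv2.cvtColor(c["color"],cv2.COLOR_BGR2HSV).astype(int);H,S,V=[hsv[...,i] for i in range(3)]
k=big((S>150)&((H<8)|(H>172))&(V>60),(150,80,270,220))
m=cv2.drawContours(np.zeros(Z.shape,np.uint8),[k[:,None]],-1,1,-1);m=cv2.erode(m,np.ones((5,5)))>0
v,u=np.nonzero(m);W=((np.c_[u,v,np.ones(len(u))]@np.linalg.inv(c["mtx"]).T)*Z[m][:,None]-c["t"])@c["R"]
z=np.median(W[:,2]);print("bread top",z,"slopes",np.linalg.lstsq(np.c_[W[:,:2],np.ones(len(W))],W[:,2],rcond=None)[0][:2]);print(rect(c,k,z))
yaw=s["orientation"][2]-np.pi;print("paddle origin est",s["ee_pos"][:2]+.0983*np.array([np.cos(yaw),np.sin(yaw)]))
E
python3 meas.py 4
```

```text
13.825 [0.53182652 0.25154657 0.1147777 ] [3.14014765e+00 2.63568038e-04 3.04186916e+00] [ 0.13167096  0.23385305 -2.77657279]
bread top 0.10100199646455763 slopes [-1.11940691 -0.28037494]
(array([638. , 222.5]), array([53.5, 96.1], dtype=float32), array([-1.236,  0.335], dtype=float32))
paddle origin est [0.62963814 0.24175999]
```

View pics/m4.png

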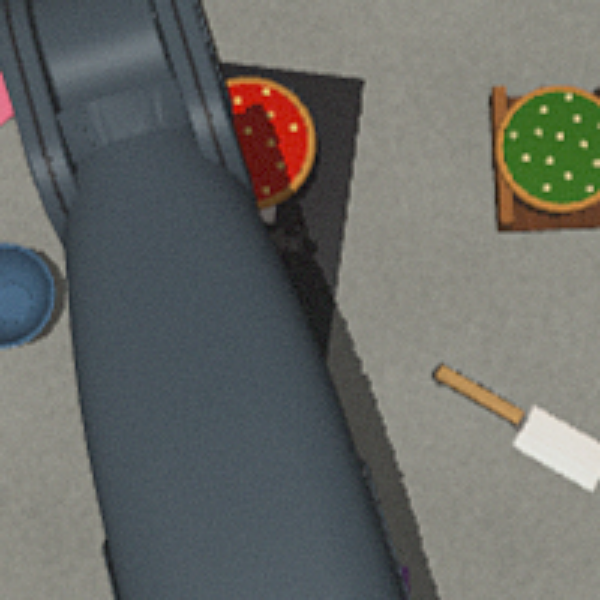

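The arm covers half of it, but the bread is still on the blade over the slate (crop 270,140). Lowering now.

Request:
jog_arm --plan '[[[0,0,0.005,0,0,0],[0,0,0.013,0,0,0],[0,0,0.023,0,0,0],[0,0,0.033,0,0,0],[0,0,0.043,0,0,0],[0,0,0.053,0,0,0],[0,0,0.061,0,0,0],[0,0,0.067,0,0,0],[0,0,0.071,0,0,0],[0,0,0.074,0,0,0],[0,0,0.076,0,0,0],[0,0,0.0775,0,0,0],[0,0,0.0785,0,0,0],[0,0,0.079,0,0,0],[0,0,0.079,0,0,0],[0,0,0.079,0,0,0]]]'

```text
clock: 15.88
ee_pos: [0.5319, 0.2519, 0.0359]
orientation: [3.14, 0.0, 3.042]
force: [-0.8, 0.2, -3.0]
opening: 0.199
gripper_force: 78.5
```

Request:
jog_arm --plan '[[[0,0,0.0005,0,0,0],[0,0,0.001,0,0,0],[0,0,0.001,0,0,0],[0,0,0.001,0,0,0]]]'

```text
clock: 16.38
ee_pos: [0.532, 0.2519, 0.0357]
orientation: [3.14, 0.001, 3.042]
force: [-1.7, -2.5, 4.3]
opening: 0.198
gripper_force: 79.5
```

Request:
jog_arm --plan '[[[0,0,0,0,0,0],[0,0,0,0,0,0],[0,0,0,0,0,0],[0,0,0,0,0,0],[0,0,0,0,0,0],[0,0,0,0,0,0],[0,0,0,0,0,0]]]' --gripper 0

```text
clock: 17.25
ee_pos: [0.5318, 0.2519, 0.0348]
orientation: [3.14, 0.0, 3.042]
force: [0.0, 0.3, 0.2]
opening: 0.996
gripper_force: 0.0
```

Rise, then swing back out of the top camera's view.

Request:
jog_arm --plan '[[[0,0,-0.01,0,0,0],[0,0,-0.03,0,0,0],[0,0,-0.06,0,0,0],[0,0,-0.1,0,0,0],[0,0,-0.15,0,0,0],[0.03,0,-0.18,0,0,0],[0.07,0,-0.2,0,0,0],[0.12,0,-0.2,0,0,0],[0.17,0,-0.2,0,0,0],[0.2,0,-0.2,0,0,0],[0.2,0,-0.2,0,0,0],[0.2,0,-0.2,0,0,0]]]'

```text
clock: 18.75
ee_pos: [0.3334, 0.2715, 0.2354]
orientation: [3.139, 0.002, 3.042]
force: [0.7, 0.6, 0.6]
opening: 0.999
gripper_force: 0.0
```

```bash
python3 meas.py 5
```

```text
18.75 [0.33340967 0.27154074 0.23539703] [3.13907566e+00 2.02238723e-03 3.04217438e+00] [0.68805004 0.63888399 0.57079696]
bread top 0.021067862911332363 slopes [-1.78741733 -0.60191132]
(array([631.3, 243. ]), array([94.4, 95.3], dtype=float32), array([-0.309,  1.262], dtype=float32))
paddle origin est [0.43122427 0.26178401]
```

View pics/m5.png

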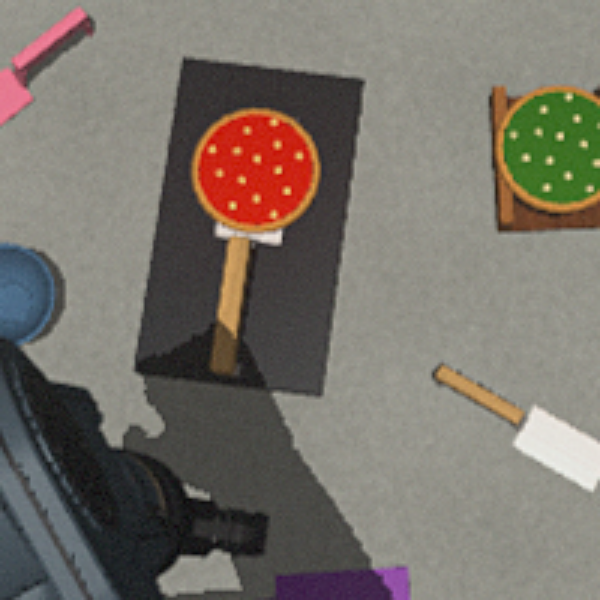

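The red bread (256,168) lies centred on the blade, top at 0.021 m, with the paddle flat on the slate. The green bread (560,150) is undisturbed and the gripper is clear.

```bash
python3 -c "
from station import manip
print(manip.sign_off())"
```

```text
the job is handed in; nothing more can be done
None
```

The job is handed in, though the station returned no verdict: the paddle lies released and flat on the slate with the red crispbread about 2 mm off the blade's origin, the green one was left alone, and the robot finished clear at about 19 s.

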